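Clip the turning tools onto the rack in order of length

ROBOT

A 6-joint arm with a two-finger parallel gripper is mounted at the origin on the work surface. World frame = base frame: x ahead of the robot, y to its left, z up, the work surface at z = 0. Lengths are in mm, angles in rad, forces in N, time in s.
With the tool pointing down it reaches from about 350 to 950 mm from the base axis. Payload 17.4 kg.
Tool frame: the origin (TCP) lies between the finger pads; the fingertips stand 17 mm ahead of it and the grasp point (between the pads) lies 2 mm behind it (arm.tip_reach is the distance from the TCP to the fingertips, in mm); z points along the fingers, y is the line along which they close (so a half turn about z gives the same grasp; the last joint's range is limited). The gripper opens to 93 mm and grips with 3 to 60 N. Pads are 15 mm wide; open, the fingers measure 128 mm over their backs; the gripper's body (75 mm by 188 mm) begins 65 mm behind the grasp point.
Start: joints at [1.185, 0.116, 1.442, -0, 1.584, -0.038], TCP at [230.069, 634.587, 235.646] pointing down, gripper open.
Joint ranges: [-2.83, 2.83], [-0.83, 2.19], [0.07, 2.5], [-1.14, 4.28], [0.01, 3], [-2.97, 2.97]. Speed limits (rad/s): [1.89, 1.89, 2.22, 3.14, 3.14, 3.14].

INTERFACE

Orientations are given as a unit quaternion [x, y, z, w].
In Python, from bench import arm, vision, workorder, search_frame gives the robot as it stands.
- The arm moves only by the tool send_rows, never from a script. Its argument "plan" is a list of rows, each a list of 3 entries, a list of its own where there are three numbers: the closure, from -1 (fully open) to 1 (shut), then the shift along the tool's x, y, z in units of 40 mm (1.0 is 40 mm), then the turn, a rotation vector about the tool's x, y, z in units of 5 degrees (1.0 is 5 degrees). In form: [[fingers, [dx, dy, dz], [ax, ay, az]], ...]. A call has exactly 5 rows; each row is the pose to reach, as a shift and turn from the pose commanded when the call began, along the tool's axes at that moment; what a row does not reach only later rows make up. A row lasts 1/12 s, in which the tool goes at most 41.7 mm and 7.16 degrees, less where a joint would pass 70% of its speed; a pose out of reach is approached as far as the arm can. A call with a gripper value outside its range is refused whole. The fingers move at their own pace and stop on an object; "newtons" is the grip in N (left out, the last holds). Time passes only in rows, so rows that repeat a pose let the fingers close, or fill a call up. It gives the time, the measured TCP pose, the force, the opening and the grip force at its end, in the units of the state.
- arm.read_state(): the state, without advancing time (a new reading comes with each control period).
- vision.read_camera(name): name is "scene" or "top"; returns (picture, depth): 384x512x3 uint8, red, green, blue; 384x512 float32, mm along the optical axis (not along the pixel's ray), 0 where there is no reading.
- vision.get_calibration(name): a dict with "K" (3x3 intrinsics, pixels), "eye" and "rotation" of the camera in the world. Camera axes: x right, y down, z forward; pixel columns grow to the right and rows downward; lengths in mm; the calibration is good to about 2 mm. A picture is of the moment at which its call begins. get_calibration takes no time and is no camera call.
- workorder.sign_off(): hands the job in; it is judged then, once.
Trained networks look in the newest picture that a camera, given by its name, has taken for a name from the list of things; names that differ only in an ending like _2 or _b are one class to them, and where a whole thing is asked for, a point or a joint stands for the part that bears it (a point fixed in the world has none). Each returns a list of dicts, best first, with "conf" (0 to 1); they miss things now and then, are a little off and sometimes report something else, mostly with a low value. They report only what shows in the picture. A call takes as long as a camera call.
- search_frame(camera, target): "rect" ([left, top, width, height] in pixels, round what is visible of it).
The state is a dict: "t": time; "qpos": joint angles; "joint_vel": joint speeds; "joint_torque": joint torques, N m; "tcp_pos": TCP position; "orientation": TCP orientation; "contact_force": force on the tool from outside, world axes, zero at the start; "moment": the same for the moment, N m; "gripper_width": finger opening in mm; "grasp_force": force on a finger pad.
Only numpy, scipy, OpenCV 4.12 (cv2) and the standard library are available. Lean on these libraries where they do the work, as an engineer would, in place of code of your own. Each camera call takes 0.05 s, during which the arm holds its last target. There are 200 camera calls.

TASK

Finish putting the three turning tools away on the clip rack in order of length: the shortest in the place next to the red end block, the longest in the place next to the blue end block; the medium one is already in the middle, so leave it clipped there. Lay each tool across both rails, centred on them, and push it down until it snaps fully home in both of its clips. Do not shift the unfired pots (bowl, cup and dish) standing behind.

Things in the scene. Friction and masses are not known exactly. Their poses are not given: they have to be found in the camera images.
- rack: low wooden clip rack fixed to the bench: dark base 100 (x) x 286 (y) x 8 mm with two pale rails along y, 14 mm wide, middles at x = -32 and +32 mm, tops 35 mm above the bench. Three places 80 mm apart along y, each with a steel spring clip on either rail (14 mm long in x); between the two rails and clips a gap of 50 mm, open down to the base. Origin: centre of the underside, on the bench
- seat_left (a point): seat of the left-hand place (rack +y): where the centre of a fully clipped tool lies, 45 mm above the bench. Axes as the rack's: x along a clipped tool, y along the rails, z up. Each clip is a pair of sprung jaws with flared lips, opening only along y; mouth about 40 mm wide at its top, 67 mm above the bench
- seat_mid (a point): seat of the middle place: where the centre of a fully clipped tool lies, 45 mm above the bench. Axes as the rack's: x along a clipped tool, y along the rails, z up. 
- seat_right (a point): seat of the right-hand place (rack -y): where the centre of a fully clipped tool lies, 45 mm above the bench. Axes as the rack's: x along a clipped tool, y along the rails, z up. A tool laid in the mouths rests with its axis 62 mm above the bench; pushed down in the middle (about 15 N) it passes the tightest point at 54 mm and snaps to 45 mm. If one end stays up, push that end down too
- rest_a: notched wooden rest holding the shortest tool at the start, fixed: base 90 x 46 x 8 mm, two notched cross-pieces 12 mm thick, clear gap of 56 mm between them: fingers fit down either side of the handle's middle there. The tool lifts straight up out of it. x along the tool. Origin: centre of the underside
- rest_b: notched wooden rest holding the longest tool at the start, fixed: base 90 x 46 x 8 mm, two notched cross-pieces 12 mm thick, clear gap of 56 mm between them: fingers fit down either side of the handle's middle there. The tool lifts straight up out of it. x along the tool. Origin: centre of the underside
- red_end: red block fixed on one end of the rack's base (either end, it varies), 98 x 24 x 16 mm, top 24 mm above the bench, 128 mm from the rack's middle along y; marks the end for the shortest tool. Origin: centre of its underside
- blue_end: blue block, the same, on the other end of the rack; marks the end for the longest tool. Origin: centre of its underside
- short_centre (a point): centre (half-way along, on the axis) of the shortest turning tool: a straight round pale-wood handle 20 mm in diameter and 100 mm long with a 15 mm flat steel loop at each end, 130 mm long in all, both ends alike. x runs along the tool; it may roll about x. At the start it lies in a notched rest, axis 40 mm above the bench. 40 to 110 g
- long_centre (a point): centre (half-way along, on the axis) of the longest turning tool: a straight round pale-wood handle 20 mm in diameter and 160 mm long with a 15 mm flat steel loop at each end, 190 mm long in all, both ends alike. x runs along the tool; it may roll about x. At the start it lies in a notched rest, axis 40 mm above the bench. 40 to 110 g
- medium_centre (a point): centre (half-way along, on the axis) of the medium turning tool: a straight round pale-wood handle 20 mm in diameter and 130 mm long with a 15 mm flat steel loop at each end, 160 mm long in all, both ends alike. x runs along the tool; it may roll about x. It is already clipped in the middle place of the rack and stays there
- short: the shortest tool as a body (same point and axes as its centre)
- medium: the medium tool as a body (same point and axes as its centre)
- long: the longest tool as a body (same point and axes as its centre)
- pot: unfired grey clay bowl, 96 mm across, 75 mm high, loose; origin: centre of its underside. Leave alone
- cup: unfired pale clay cup, 80 mm across, 80 mm high, loose; origin: centre of its underside. Leave alone
- dish: unfired clay dish, 130 mm across, 30 mm high, loose; origin: centre of its underside. Leave alone

How it is judged (in metres and radians):
At the end, for the whole second after the job is handed in: The shortest tool is clipped in the place next to the red block, the medium one in the middle, the longest next to the blue block: each centre within 15 mm along the tool, 4 mm along the rails and 4 mm in height of its seat, each in line with the clips within 0.08 rad, and at rest (x of medium_centre in the frame of seat_mid between -0.015 and 0.015 m and y of medium_centre in the frame of seat_mid between -0.004 and 0.004 m and z of medium_centre in the frame of seat_mid between -0.004 and 0.004 m and angle between the x axis of medium_centre and the x axis of rack, either way round below 0.08 rad and ((y of red_end in the frame of rack above 0 m and x of short_centre in the frame of seat_left between -0.015 and 0.015 m and y of short_centre in the frame of seat_left between -0.004 and 0.004 m and z of short_centre in the frame of seat_left between -0.004 and 0.004 m and angle between the x axis of each of short_centre, long_centre and the x axis of rack, either way round below 0.08 rad and x of long_centre in the frame of seat_right between -0.015 and 0.015 m and y of long_centre in the frame of seat_right between -0.004 and 0.004 m and z of long_centre in the frame of seat_right between -0.004 and 0.004 m) or (y of red_end in the frame of rack below 0 m and x of short_centre in the frame of seat_right between -0.015 and 0.015 m and y of short_centre in the frame of seat_right between -0.004 and 0.004 m and z of short_centre in the frame of seat_right between -0.004 and 0.004 m and angle between the x axis of each of short_centre, long_centre and the x axis of rack, either way round below 0.08 rad and x of long_centre in the frame of seat_left between -0.015 and 0.015 m and y of long_centre in the frame of seat_left between -0.004 and 0.004 m and z of long_centre in the frame of seat_left between -0.004 and 0.004 m)) and linear speed of each of short, medium, long below 0.02 m/s); the robot touches nothing.
It fails at once if the unfired pot is shifted by more than 15 mm (distance of pot from where it was at the start of the episode above 0.015 m).
It fails at once if the unfired cup is shifted by more than 15 mm (distance of cup from where it was at the start of the episode above 0.015 m).
It fails at once if the unfired dish is shifted by more than 15 mm (distance of dish from where it was at the start of the episode above 0.015 m).
It fails at once if the medium tool is pulled out of its clips (z of medium_centre in the frame of seat_mid above 0.008 m).
It also fails if it takes over 67 s, if anything falls off the work surface, if the arm or the gripper's body presses on something with over 40 N, if the wrist force passes 120 N, or if a joint passes its speed limit or range.

## Working session

There is one attempt and no reset: what is moved stays moved. The work goes in short steps, Python scripts to look and compute and a tool call to move; the robot and the scene stay as the last step left them, time stands still between calls to the robot, and variables do not carry over. Pictures are saved under pics/ and viewed, at most 10 in all, crops included, and the job is handed in when it is done.

Besides the shell and the picture viewer there is one more tool, called after "Emit:" as name(argument=value, ...), one argument or row to a line, values as JSON. send_rows: Moves the arm, as the interface text tells. Its arguments: {"type":"object","properties":{"plan":{"type":"array"},"newtons":{"type":"number"}},"required":["plan"]}

```bash
mkdir -p pics; cat > h.py <<'E'
import numpy as np, cv2
from bench import arm, vision, workorder, search_frame
def cloud(n):
    im,d=vision.read_camera(n); c=vision.get_calibration(n)
    K=np.array(c["K"]);R=np.array(c["rotation"]);e=np.array(c["eye"])
    v,u=np.mgrid[:384,:512]
    P=np.stack([(u-K[0,2])/K[0,0]*d,(v-K[1,2])/K[1,1]*d,d],-1)@R.T+e
    P[d==0]=np.nan
    return im,d,P
E
python3 - <<'E'
from h import *
for n in("top","scene"):
    im,d,P=cloud(n); np.savez(n+"0.npz",im=im,P=P)
    cv2.imwrite(f"pics/{n}0.png",im[...,::-1])
    c=vision.get_calibration(n);print(n,c["eye"],np.round(c["rotation"],3).tolist(),np.round(c["K"],1).tolist())
    for t in("rack","rest_a","short","long","medium","red_end","blue_end","pot","cup","dish"):
        r=search_frame(n,t)
        for q in r[:2]:
            l,tp,w,h=q["rect"];u,v=int(l+w/2),int(tp+h/2);print(t,round(q["conf"],2),np.round(q["rect"]).tolist(),np.round(P[min(v,383),min(u,511)]))
s=arm.read_state();print(s["t"],s["tcp_pos"],s["orientation"],s["gripper_width"])
E
```

```text
Traceback (most recent call last):
  File "h.py", line 7, in cloud
    P=np.stack([(u-K[0,2])/K[0,0]*d,(v-K[1,2])/K[1,1]*d,d],-1)@R.T+e
      ~~~~~~~~~~~~~~~~~~~~~~~~~~~~~~~~~~~~~~~~~~~~~~~~~~~~~~~~^~~~
ValueError: matmul: Input operand 1 has a mismatch in its core dimension 0, with gufunc signature (n?,k),(k,m?)->(n?,m?) (size 4 is different from 3)
```

Rotation is a quaternion.

```bash
sed -i 's/R=np.array(c\["rotation"\])/R=Rotation.from_quat(c["rotation"]).as_matrix()/; 1a from scipy.spatial.transform import Rotation' h.py
python3 - <<'E'
from h import *
for n in("top","scene"):
    im,d,P=cloud(n); np.savez(n+"0.npz",im=im,P=P)
    cv2.imwrite(f"pics/{n}0.png",im[...,::-1])
    c=vision.get_calibration(n);print(n,c["eye"],np.round(c["rotation"],3).tolist(),np.round(c["K"],1).tolist())
    for t in("rack","rest_a","short","long","medium","red_end","blue_end","pot","cup","dish"):
        r=search_frame(n,t)
        for q in r[:2]:
            l,tp,w,h=q["rect"];u,v=int(l+w/2),int(tp+h/2);print(t,round(q["conf"],2),np.round(q["rect"]).tolist(),np.round(P[min(v,383),min(u,511)]))
s=arm.read_state();print(s["t"],s["tcp_pos"],s["orientation"],s["gripper_width"])
E
```

```text
top [ 455.5989985    52.14118049 1101.48582614] [0.714, -0.696, 0.06, -0.04] [[375.9, 0.0, 252.7], [0.0, 375.9, 192.0], [0.0, 0.0, 1.0]]
rack 0.76 [260.0, 199.0, 79.0, 40.0] [ 540. -111.    6.]
rest_a 0.83 [125.0, 197.0, 22.0, 30.0] [542. 350.  49.]
rest_a 0.5 [199.0, 211.0, 17.0, 32.0] [508. 149.  49.]
short 0.72 [200.0, 210.0, 9.0, 38.0] [502. 157.  52.]
long 0.78 [124.0, 190.0, 22.0, 54.0] [530. 351.  53.]
medium 0.8 [297.0, 192.0, 10.0, 53.0] [ 539. -116.   51.]
red_end 0.76 [338.0, 199.0, 11.0, 35.0] [ 547. -242.   25.]
red_end 0.65 [125.0, 196.0, 21.0, 33.0] [542. 348.  47.]
blue_end 0.52 [251.0, 204.0, 10.0, 39.0] [524.  12.  26.]
pot 0.57 [313.0, 122.0, 35.0, 33.0] [ 780. -204.   22.]
pot 0.38 [198.0, 206.0, 15.0, 42.0] [505. 154.  51.]
cup 0.71 [262.0, 122.0, 30.0, 34.0] [776. -44.   6.]
dish 0.86 [186.0, 117.0, 44.0, 42.0] [773. 164.   5.]
dish 0.56 [202.0, 208.0, 8.0, 39.0] [505. 152.  48.]
scene [1345.26708991  -75.36334659  558.00175812] [0.661, 0.578, -0.311, -0.363] [[352.0, 0.0, 249.8], [0.0, 352.0, 190.1], [0.0, 0.0, 1.0]]
rack 0.96 [141.0, 174.0, 104.0, 47.0] [ 594.
[... 287 characters left out ...]
]
medium 0.79 [190.0, 175.0, 7.0, 36.0] [ 567. -114.   55.]
red_end 0.62 [140.0, 192.0, 12.0, 25.0] [ 558. -239.   22.]
blue_end 0.57 [231.0, 183.0, 15.0, 21.0] [541.   9.  25.]
blue_end 0.56 [142.0, 172.0, 104.0, 49.0] [ 583. -109.   53.]
pot 0.9 [128.0, 224.0, 46.0, 48.0] [ 735. -209.   23.]
pot 0.59 [138.0, 175.0, 112.0, 48.0] [ 596. -112.   55.]
cup 0.95 [204.0, 219.0, 39.0, 49.0] [802. -48.  79.]
cup 0.75 [150.0, 174.0, 95.0, 44.0] [ 566. -102.   43.]
dish 0.56 [290.0, 226.0, 55.0, 42.0] [763. 167.   7.]
dish 0.52 [129.0, 221.0, 44.0, 50.0] [ 732. -207.   26.]
1.15 [230.0752271  634.59107761 235.63373196] [ 1.73036859e-01  9.84915349e-01 -1.22662470e-05 -1.04240469e-06] 92.9612167489687
```

View pics/top0.png

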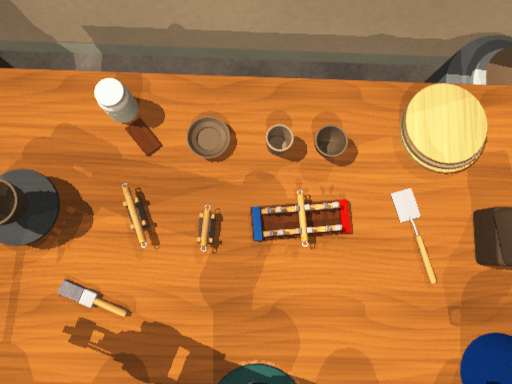

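View pics/scene0.png

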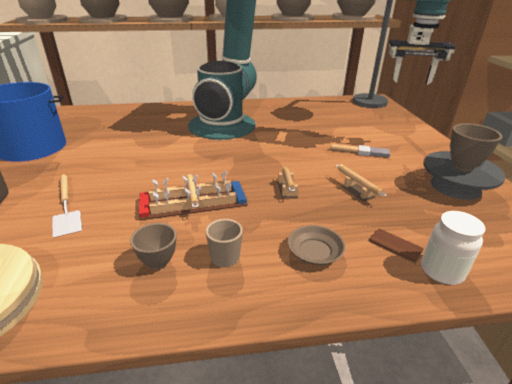

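Top view: long tool at about (135,215), short at (206,228), medium clipped at (303,218), blue block at (257,223), red block at (346,217). The scene view agrees, with the pots behind at larger x. Next I fit the axes.

```bash
cat >> h.py <<'E'
def axis(P,c,r,z0,z1,w=25):
    "line fit of points near c (xy), within radius r and height band"
    q=P.reshape(-1,3); q=q[np.isfinite(q).all(1)]
    q=q[(np.hypot(*(q[:,:2]-c).T)<r)&(q[:,2]>z0)&(q[:,2]<z1)]
    for _ in range(4):
        m=q[:,:2].mean(0); d=np.linalg.svd(q[:,:2]-m,full_matrices=False)[2][0]; d*=np.sign(d[0])
        n=np.array([-d[1],d[0]]); o=(q[:,:2]-m)@n
        q=q[abs(o)<max(12,w)]; w-=6
    a=(q[:,:2]-m)@d
    return dict(n=len(q),mid=np.round(m+d*(np.percentile(a,1)+np.percentile(a,99))/2,1),L=round(float(np.ptp(np.percentile(a,[1,99])))),ang=round(float(np.arctan2(d[1],d[0])),3),z=np.round(np.percentile(q[:,2],[50,95]),1))
E
python3 - <<'E'
from h import *
for n in("top","scene"):
    f=np.load(n+"0.npz");P,im=f["P"],f["im"].astype(int)
    print(n)
    print("long",axis(P,np.array([535,351]),115,40,62))
    print("short",axis(P,np.array([505,154]),85,40,62))
    print("med",axis(P,np.array([535,-115]),100,47,60,14))
    r,g,b=im[...,0],im[...,1],im[...,2]
    near=(np.hypot(P[...,0]-535,P[...,1]+115)<190)&(P[...,2]>20)&(P[...,2]<29)
    cs=[]
    for k,m in(("red",(r>140)&(g<60)&(b<70)),("blue",(b>100)&(r<80))):
        q=P[m&near];a=(np.percentile(q,2,0)+np.percentile(q,98,0))/2
        rc=cv2.minAreaRect(q[:,:2].astype(np.float32));cs.append(np.array(rc[0]));print(k,len(q),a.round(1),np.round(rc[0],1),np.round(rc[1]),rc[2])
    v=cs[1]-cs[0];print("mid",(cs[0]+cs[1])/2,"len",np.hypot(*v),"ydir ang-90",np.arctan2(v[1],v[0])-np.pi/2)
E
```

```text
top
long {'n': 435, 'mid': array([535.7, 353.6]), 'L': 181, 'ang': 0.368, 'z': array([48.5, 53. ])}
short {'n': 283, 'mid': array([504.7, 154.6]), 'L': 126, 'ang': -0.046, 'z': array([48.4, 52.9])}
med {'n': 312, 'mid': array([ 540.4, -115.3]), 'L': 140, 'ang': 0.087, 'z': array([54.3, 58.3])}
red 252 [ 549.1 -243.7   24.4] [ 548.1 -244. ] [94. 24.] 6.444930076599121
blue 256 [521.3  10.6  24.9] [521.5  10.6] [93. 23.] 5.727032661437988
mid [ 534.7902832  -116.66638565] len 256.00979263594456 ydir ang-90 0.10428516640292451
scene
long {'n': 293, 'mid': array([541.8, 351.5]), 'L': 170, 'ang': 0.377, 'z': array([46.7, 50. ])}
short {'n': 153, 'mid': array([511.8, 152.2]), 'L': 119, 'ang': -0.042, 'z': array([47.6, 50.2])}
med {'n': 35, 'mid': array([550.1, -74.6]), 'L': 104, 'ang': 1.463, 'z': array([53.7, 56.8])}
red 44 [ 554.3 -237.4   22.9] [ 554.1 -240.4] [95. 20.] 3.9869019985198975
blue 144 [525.9  10.2  23.5] [525.1  10. ] [95. 22.] 6.580160617828369
mid [ 539.62637329 -115.21385527] len 252.05373463863162 ydir ang-90 0.11531775456207027
```

```bash
cat >> h.py <<'E'
def chain(wps,start=None):
    "wps: (x,y,z,yaw of tool x) -> shift (40 mm units) and turn (5 deg units) of each from the one before"
    s=arm.read_state(); p=np.array(s["tcp_pos"]);R=Rotation.from_quat(s["orientation"])
    print("t",round(s["t"],2),"tcp",p.round(1),"yaw",round(float(np.arctan2(*R.as_matrix()[[1,0],0])),3),"grip",round(s["gripper_width"],1),round(s["grasp_force"],1),"F",np.round(s["contact_force"],1))
    for x,y,z,a in wps:
        T=Rotation.from_matrix([[np.cos(a),np.sin(a),0],[np.sin(a),-np.cos(a),0],[0,0,-1]])
        print((R.inv().apply([x,y,z]-p)/40).round(2).tolist(),(np.degrees((R.inv()*T).as_rotvec())/5).round(2).tolist())
        p=np.array([x,y,z]);R=T
E
python3 - <<'E'
from h import *
chain([(340,440,200,3.15),(536,353,150,3.512),(536,353,38,3.512)])
E
```

```text
t 1.15 tcp [230.1 634.6 235.6] yaw 2.794 grip 93.0 0.0 F [ 0.9 -0.6  0.6]
[-4.24, -3.64, 0.89] [-0.0, -0.0, -4.08]
[-4.88, -2.22, 1.25] [0.0, 0.0, -4.15]
[0.0, 0.0, 2.8] [0.0, 0.0, 0.0]
```

Emit:
send_rows(
  plan=[
    [-1,[-0.8,-0.7,0.16],[0,0,-0.8]],
    [-1,[-1.6,-1.4,0.32],[0,0,-1.6]],
    [-1,[-2.4,-2.1,0.5],[0,0,-2.4]],
    [-1,[-3.2,-2.8,0.7],[0,0,-3.2]],
    [-1,[-3.2,-2.8,0.7],[0,0,-3.2]],
  ],
)

```text
t: 1.57
tcp_pos: [314.2, 481.4, 206.7]
orientation: [0.033, 0.999, -0.001, 0.0]
contact_force: [-0.9, -0.2, -0.7]
gripper_width: 93.2
grasp_force: 0.0
```

```bash
python3 - <<'E'
from h import *
chain([(440,400,170,3.35),(536,353,150,3.512),(536,353,38,3.512)])
E
```

```text
t 1.57 tcp [314.2 481.4 206.7] yaw 3.076 grip 93.2 0.0 F [-0.9 -0.2 -0.7]
[-3.27, -1.82, 0.92] [-0.02, 0.0, -3.14]
[-2.1, -1.65, 0.5] [0.0, 0.0, -1.86]
[0.0, 0.0, 2.8] [0.0, 0.0, 0.0]
```

Emit:
send_rows(
  plan=[
    [-1,[-0.8,-0.45,0.23],[0,0,-0.8]],
    [-1,[-1.6,-0.9,0.46],[0,0,-1.6]],
    [-1,[-2.4,-1.35,0.7],[0,0,-2.4]],
    [-1,[-3.27,-1.82,0.92],[0,0,-3.14]],
    [-1,[-3.27,-1.82,0.92],[0,0,-3.14]],
  ],
)

```text
t: 1.98
tcp_pos: [441.5, 400.6, 168.9]
orientation: [-0.103, 0.995, -0.001, -0.0]
contact_force: [-0.5, 0.7, -1.3]
gripper_width: 93.5
grasp_force: 0.0
```

Emit:
send_rows(
  plan=[
    [-1,[-0.6,-0.5,0.12],[0,0,-0.6]],
    [-1,[-1.2,-1.0,0.3],[0,0,-1.2]],
    [-1,[-2.1,-1.65,0.5],[0,0,-1.86]],
    [-1,[-2.1,-1.65,0.5],[0,0,-1.86]],
    [-1,[-2.1,-1.65,0.5],[0,0,-1.86]],
  ],
)

```text
t: 2.4
tcp_pos: [534.6, 355.7, 149.9]
orientation: [-0.181, 0.983, -0.0, -0.001]
contact_force: [-0.2, -0.3, -0.2]
gripper_width: 92.9
grasp_force: 0.0
```

```bash
python3 - <<'E'
from h import *
chain([(536,353,38,3.512)])
im,d,P=cloud("scene");print(axis(P,np.array([536,353]),115,40,62))
cv2.imwrite("pics/s1.png",cv2.resize(im[90:282,250:506],None,fx=3,fy=3)[...,::-1])
E
```

```text
t 2.4 tcp [534.6 355.7 149.9] yaw -2.777 grip 92.9 0.0 F [-0.2 -0.3 -0.2]
[-0.01, -0.08, 2.8] [-0.0, -0.01, -0.06]
{'n': 290, 'mid': array([543.1, 351.7]), 'L': 178, 'ang': 0.376, 'z': array([47.1, 50.4])}
```

View pics/s1.png

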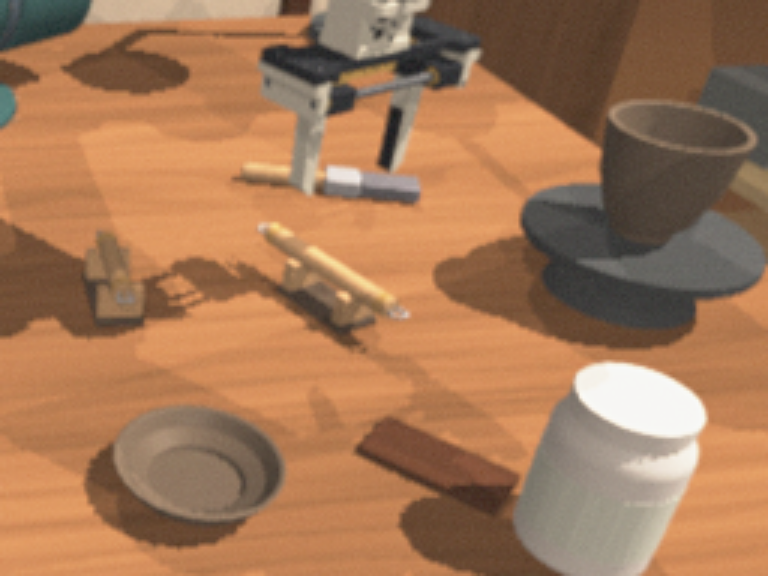

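The gripper stands over the long tool (crop pixel ~(335,270)), with its fingers straddling the handle. Descending and gripping.

Emit:
send_rows(
  plan=[
    [-1,[-0.08,-0.04,0.7],[0,0,-0.06]],
    [-1,[-0.08,-0.04,1.4],[0,0,-0.06]],
    [-1,[-0.08,-0.04,2.1],[0,0,-0.06]],
    [-1,[-0.08,-0.04,2.8],[0,0,-0.06]],
    [-1,[-0.08,-0.04,2.8],[0,0,-0.06]],
  ],
  newtons=50,
)

```text
t: 2.87
tcp_pos: [533.8, 356.0, 33.8]
orientation: [-0.186, 0.983, -0.001, -0.003]
contact_force: [-0.9, -0.7, -1.4]
gripper_width: 92.8
grasp_force: 0.0
```

Emit:
send_rows(
  plan=[
    [1,[0,0,0],[0,0,0]],
    [1,[0,0,0],[0,0,0]],
    [1,[0,0,0],[0,0,0]],
    [1,[0,0,0],[0,0,0]],
    [1,[0,0,0],[0,0,0]],
  ],
  newtons=50,
)

```text
t: 3.28
tcp_pos: [537.4, 356.6, 40.3]
orientation: [-0.185, 0.983, 0.0, 0.001]
contact_force: [0.4, 0.3, -0.8]
gripper_width: 64.5
grasp_force: 0.0
```

Emit:
send_rows(
  plan=[
    [1,[0,0,0],[0,0,0]],
    [1,[0,0,0],[0,0,0]],
    [1,[0,0,0],[0,0,0]],
    [1,[0,0,0],[0,0,0]],
    [1,[0,0,0],[0,0,0]],
  ],
)

```text
t: 3.7
tcp_pos: [537.0, 356.2, 38.9]
orientation: [-0.185, 0.983, -0.0, -0.0]
contact_force: [-0.1, -0.2, 0.4]
gripper_width: 30.8
grasp_force: 0.0
```

```bash
python3 - <<'E'
from h import *
y=3.246
chain([(537,352,130,3.512),(535,220,140,3.42),(530,90,140,3.33),(529,-36.4,140,y),(529,-36.4,75,y),(529,-36.4,60,y),(529,-36.4,43,y)])
E
```

```text
t 3.7 tcp [537.  356.2  38.9] yaw -2.769 grip 30.8 0.0 F [-0.1 -0.2  0.4]
[0.04, -0.1, -2.28] [-0.0, -0.0, 0.03]
[1.24, -3.06, -0.25] [0.0, 0.0, 1.05]
[1.01, -3.09, 0.0] [0.0, 0.0, 1.03]
[0.62, -3.1, 0.0] [0.0, 0.0, 0.96]
[0.0, 0.0, 1.62] [0.0, 0.0, 0.0]
[0.0, 0.0, 0.37] [0.0, 0.0, 0.0]
[0.0, 0.0, 0.42] [0.0, 0.0, 0.0]
```

Emit:
send_rows(
  plan=[
    [1,[0,-0.05,0],[0,0,0]],
    [1,[0,-0.05,0],[0,0,0]],
    [1,[0,-0.05,0],[0,0,0]],
    [1,[0,-0.05,0],[0,0,0]],
    [1,[0,-0.05,0],[0,0,0]],
  ],
)

```text
t: 4.12
tcp_pos: [537.7, 354.3, 38.8]
orientation: [-0.185, 0.983, -0.0, -0.0]
contact_force: [-0.4, -0.2, -0.4]
gripper_width: 18.9
grasp_force: 50.0
```

Emit:
send_rows(
  plan=[
    [1,[0,0,0],[0,0,0]],
    [1,[0,0,-0.5],[0,0,0]],
    [1,[0,0,-1.2],[0,0,0]],
    [1,[0,0,-2.3],[0,0,0]],
    [1,[0,0,-2.3],[0,0,0]],
  ],
)

```text
t: 4.53
tcp_pos: [539.6, 355.6, 138.6]
orientation: [-0.185, 0.983, 0.002, 0.004]
contact_force: [0.9, 1.5, 1.7]
gripper_width: 19.0
grasp_force: 50.0
```

```bash
python3 - <<'E'
from h import *
y=3.246
chain([(535,220,140,3.42),(530,90,140,3.33),(529,-36.4,140,y),(529,-36.4,75,y),(529,-36.4,60,y),(529,-36.4,43,y)])
E
```

```text
t 4.53 tcp [539.6 355.6 138.6] yaw -2.768 grip 19.0 50.0 F [0.9 1.5 1.7]
[1.34, -3.12, -0.05] [0.02, 0.09, 1.09]
[1.01, -3.09, 0.0] [0.0, 0.0, 1.03]
[0.62, -3.1, 0.0] [0.0, 0.0, 0.96]
[0.0, 0.0, 1.62] [0.0, 0.0, 0.0]
[0.0, 0.0, 0.37] [0.0, 0.0, 0.0]
[0.0, 0.0, 0.42] [0.0, 0.0, 0.0]
```

Gripped. Carrying the tool to just above the blue-side place.

Emit:
send_rows(
  plan=[
    [1,[0.3,-0.7,0],[0,0,0.25]],
    [1,[0.6,-1.4,0],[0,0,0.5]],
    [1,[0.9,-2.1,0],[0,0,0.8]],
    [1,[1.34,-3.12,0],[0,0,1.09]],
    [1,[1.34,-3.12,0],[0,0,1.09]],
  ],
)

```text
t: 4.95
tcp_pos: [533.1, 214.2, 130.9]
orientation: [-0.137, 0.991, -0.001, 0.0]
contact_force: [-0.9, 0.1, -1.0]
gripper_width: 18.6
grasp_force: 50.0
```

Emit:
send_rows(
  plan=[
    [1,[0.25,-0.75,0],[0,0,0.25]],
    [1,[0.5,-1.5,0],[0,0,0.5]],
    [1,[0.75,-2.3,0],[0,0,0.8]],
    [1,[1.0,-3.1,0],[0,0,1.03]],
    [1,[1.0,-3.1,0],[0,0,1.03]],
  ],
)

```text
t: 5.37
tcp_pos: [528.7, 84.5, 131.0]
orientation: [-0.092, 0.996, -0.001, 0.0]
contact_force: [0.3, 0.6, -1.2]
gripper_width: 19.0
grasp_force: 50.0
```

Emit:
send_rows(
  plan=[
    [1,[0.2,-0.8,0],[0,0,0.25]],
    [1,[0.35,-1.6,0],[0,0,0.5]],
    [1,[0.5,-2.4,0],[0,0,0.8]],
    [1,[0.62,-3.1,0],[0,0,0.96]],
    [1,[0.62,-3.1,0],[0,0,0.96]],
  ],
)

```text
t: 5.78
tcp_pos: [527.7, -41.4, 130.9]
orientation: [-0.05, 0.999, -0.001, 0.0]
contact_force: [0.5, 0.4, -0.5]
gripper_width: 19.1
grasp_force: 50.0
```

Emit:
send_rows(
  plan=[
    [1,[0,0,0.3],[0,0,0]],
    [1,[0,0,0.6],[0,0,0]],
    [1,[0,0,0.8],[0,0,0]],
    [1,[0,0,0.8],[0,0,0]],
    [1,[0,0,0.8],[0,0,0]],
  ],
)

```text
t: 6.2
tcp_pos: [527.3, -37.1, 97.9]
orientation: [-0.053, 0.999, 0.0, -0.001]
contact_force: [-0.3, -0.4, -0.9]
gripper_width: 18.7
grasp_force: 50.0
```

```bash
python3 - <<'E'
from h import *
y=3.246
chain([(529,-36.4,75,y),(529,-36.4,60,y),(529,-36.4,43,y)])
for n in("scene","top"):
    im,d,P=cloud(n);print(n,axis(P,np.array([529,-36]),110,100,126))
    t=im[150:230,130:260] if n=="scene" else im[170:270,230:360]
    cv2.imwrite(f"pics/{n}2.png",cv2.resize(t,None,fx=6,fy=6)[...,::-1])
E
```

```text
t 6.2 tcp [527.3 -37.1  97.9] yaw -3.036 grip 18.7 50.0 F [-0.3 -0.4 -0.9]
[-0.04, 0.01, 0.57] [0.01, -0.02, 0.01]
[0.0, 0.0, 0.37] [0.0, 0.0, 0.0]
[0.0, 0.0, 0.42] [0.0, 0.0, 0.0]
scene {'n': 230, 'mid': array([537.1, -35.7]), 'L': 166, 'ang': 0.064, 'z': array([107.4, 116.8])}
top {'n': 129, 'mid': array([462.3, -42.9]), 'L': 57, 'ang': 0.135, 'z': array([108.9, 112.5])}
```

View pics/scene2.png

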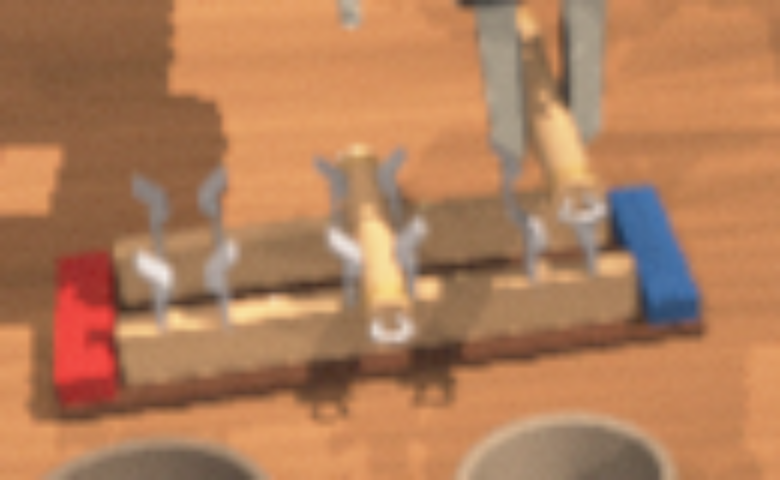

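View pics/top2.png

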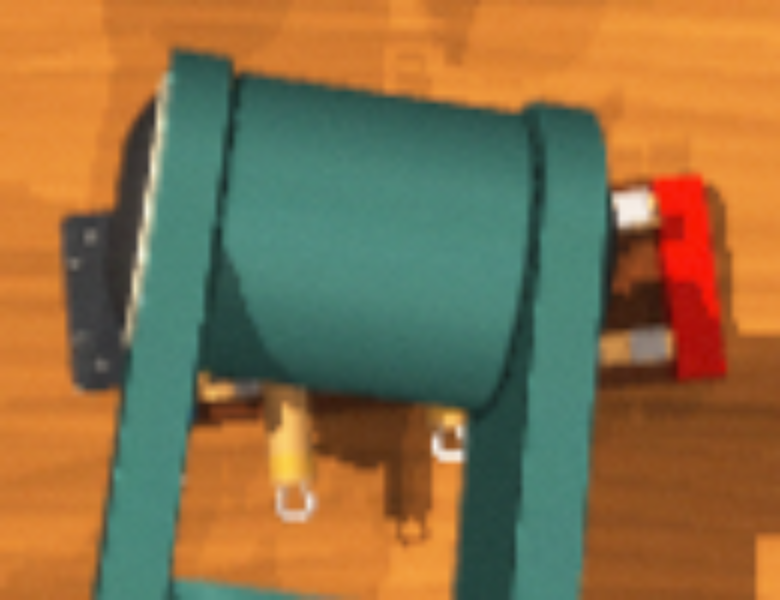

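The scene crop shows the long tool held over the two blue-side clips, both clip pairs below it at (520,200)/(535,245). The top crop is mostly hidden by the arm. I'll lower and press.

Emit:
send_rows(
  plan=[
    [1,[-0.02,0,0.2],[0,0,0]],
    [1,[-0.02,0,0.4],[0,0,0]],
    [1,[-0.02,0,0.6],[0,0,0]],
    [1,[-0.02,0,0.8],[0,0,0]],
    [1,[-0.02,0,0.9],[0,0,0]],
  ],
  newtons=60,
)

```text
t: 6.72
tcp_pos: [527.9, -37.8, 61.2]
orientation: [-0.052, 0.999, 0.0, -0.001]
contact_force: [-1.8, 5.6, 8.6]
gripper_width: 19.1
grasp_force: 60.0
```

Emit:
send_rows(
  plan=[
    [1,[0,0,0.1],[0,0,0]],
    [1,[0,0,0.2],[0,0,0]],
    [1,[0,0,0.3],[0,0,0]],
    [1,[0,0,0.4],[0,0,0]],
    [1,[0,0,0.5],[0,0,0]],
  ],
)

```text
t: 7.13
tcp_pos: [528.8, -37.7, 43.3]
orientation: [-0.052, 0.999, 0.0, 0.0]
contact_force: [-23.0, 5.8, 74.3]
gripper_width: 18.9
grasp_force: 60.0
```

Emit:
send_rows(
  plan=[
    [1,[0,0,0],[0,0,0]],
    [1,[0,0,0],[0,0,0]],
    [1,[0,0,0],[0,0,0]],
    [1,[0,0,0],[0,0,0]],
    [1,[0,0,0],[0,0,0]],
  ],
)

```text
t: 7.55
tcp_pos: [528.7, -37.7, 43.6]
orientation: [-0.052, 0.999, 0.0, 0.0]
contact_force: [-4.0, 2.9, 12.3]
gripper_width: 18.7
grasp_force: 60.0
```

```bash
python3 - <<'E'
from h import *
chain([])
im,d,P=cloud("scene")
for c in((529,-36),(537,-116)):print(axis(P,np.array(c),110,48,75,14))
cv2.imwrite("pics/s3.png",cv2.resize(im[150:230,130:260],None,fx=6,fy=6)[...,::-1])
E
```

```text
t 7.55 tcp [528.7 -37.7  43.6] yaw -3.037 grip 18.7 60.0 F [-4.   2.9 12.3]
{'n': 130, 'mid': array([543.5, -71.5]), 'L': 120, 'ang': 1.283, 'z': array([55. , 70.3])}
{'n': 148, 'mid': array([540.6, -68.2]), 'L': 114, 'ang': -1.482, 'z': array([57. , 72.9])}
```

View pics/s3.png

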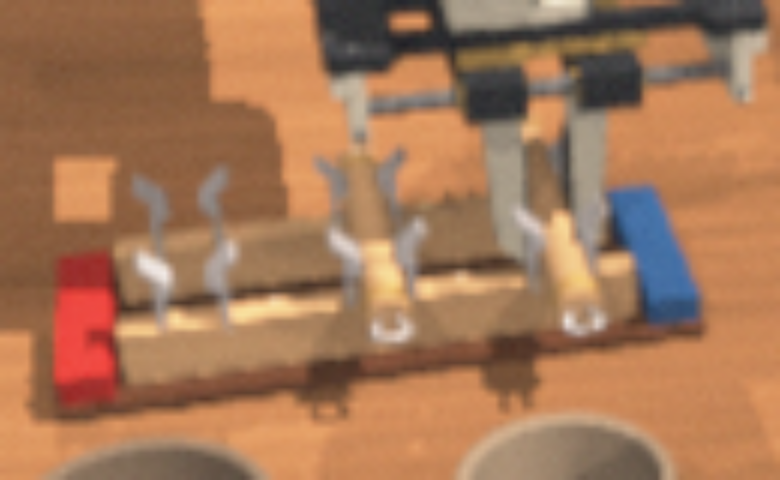

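The tool is down between the jaws at (575,280), level with the medium one. Releasing with a partial opening and lifting.

Emit:
send_rows(
  plan=[
    [0.1,[0,0,0],[0,0,0]],
    [0.1,[0,0,0],[0,0,0]],
    [0.1,[0,0,0],[0,0,0]],
    [0.1,[0,0,0],[0,0,0]],
    [0.1,[0,0,0],[0,0,0]],
  ],
)

```text
t: 8.02
tcp_pos: [528.3, -38.0, 42.6]
orientation: [-0.052, 0.999, -0.0, -0.0]
contact_force: [0.8, 0.2, 0.2]
gripper_width: 41.5
grasp_force: 0.0
```

Emit:
send_rows(
  plan=[
    [0.1,[0,0,-0.4],[0,0,0]],
    [0.1,[0,0,-1.0],[0,0,0]],
    [0.1,[0,0,-1.7],[0,0,0]],
    [0.1,[0,0,-2.4],[0,0,0]],
    [0.1,[0,0,-2.5],[0,0,0]],
  ],
)

```text
t: 8.43
tcp_pos: [529.9, -38.1, 147.8]
orientation: [-0.052, 0.999, -0.001, 0.003]
contact_force: [0.1, -0.4, 0.9]
gripper_width: 41.9
grasp_force: 0.0
```

```bash
python3 - <<'E'
from h import *
y=3.096
chain([(520,60,140,3.17),(508,153.4,140,y),(508,153.4,38,y)])
E
```

```text
t 8.43 tcp [529.9 -38.1 147.8] yaw -3.037 grip 41.9 0.0 F [ 0.1 -0.4  0.9]
[-0.01, 2.47, 0.19] [-0.01, 0.06, 0.87]
[0.23, 2.34, 0.0] [0.0, 0.0, 0.85]
[0.0, 0.0, 2.55] [0.0, 0.0, 0.0]
```

Emit:
send_rows(
  plan=[
    [-0.5,[0,0.6,0.05],[0,0,0.2]],
    [-0.5,[0,1.2,0.1],[0,0,0.4]],
    [-0.5,[0,1.8,0.15],[0,0,0.6]],
    [-0.5,[0,2.47,0.15],[0,0,0.87]],
    [-0.5,[0,2.47,0.15],[0,0,0.87]],
  ],
)

```text
t: 8.85
tcp_pos: [517.5, 63.3, 136.2]
orientation: [-0.014, 1.0, 0.0, -0.0]
contact_force: [-0.2, -0.5, -0.3]
gripper_width: 68.3
grasp_force: 0.0
```

Emit:
send_rows(
  plan=[
    [-0.5,[0.05,0.6,0],[0,0,0.2]],
    [-0.5,[0.1,1.2,0],[0,0,0.4]],
    [-0.5,[0.23,1.8,0],[0,0,0.6]],
    [-0.5,[0.23,2.34,0],[0,0,0.85]],
    [-0.5,[0.23,2.34,0],[0,0,0.85]],
  ],
)

```text
t: 9.27
tcp_pos: [506.0, 156.0, 136.4]
orientation: [0.023, 1.0, 0.0, -0.0]
contact_force: [0.9, -0.1, 0.4]
gripper_width: 69.8
grasp_force: 0.0
```

Emit:
send_rows(
  plan=[
    [-0.5,[0,0,0],[0,0,0]],
    [-0.5,[0,0,0],[0,0,0]],
    [-0.5,[0,0,0],[0,0,0]],
    [-0.5,[0,0,0],[0,0,0]],
    [-0.5,[0,0,0],[0,0,0]],
  ],
)

```text
t: 9.68
tcp_pos: [506.5, 153.0, 136.8]
orientation: [0.023, 1.0, -0.0, 0.0]
contact_force: [0.7, -0.4, 0.5]
gripper_width: 69.6
grasp_force: 0.0
```

```bash
python3 - <<'E'
from h import *
chain([(508,153.4,38,3.096)])
im,d,P=cloud("scene")
print("long",axis(P,np.array((529,-36)),28,48,75,14),"short",axis(P,np.array((508,153)),85,40,62))
for k in range(-8,9,2):   # height profile along long and medium
    o=[]
    for c in((529,-37),(537,-116)):
        m=np.hypot(P[...,0]-c[0]-k*10*.995,P[...,1]-c[1]-k*1.04)<7
        o.append((int(m.sum()),np.round(np.nanmax(P[m][:,2]),1) if m.any() else None))
    print(k*10,o)
cv2.imwrite("pics/s4.png",cv2.resize(im[130:230,130:310],None,fx=4,fy=4)[...,::-1])
E
```

```text
t 9.68 tcp [506.5 153.  136.8] yaw 3.095 grip 69.6 0.0 F [ 0.7 -0.4  0.5]
[-0.04, 0.01, 2.47] [-0.0, 0.0, -0.01]
long {'n': 76, 'mid': array([529.4, -37.6]), 'L': 53, 'ang': 0.11, 'z': array([53.4, 56.9])} short {'n': 149, 'mid': array([511.6, 152.3]), 'L': 117, 'ang': -0.044, 'z': array([47.3, 50.5])}
-80 [(5, np.float64(54.8)), (1, np.float64(45.5))]
-60 [(8, np.float64(55.9)), (7, np.float64(54.6))]
-40 [(9, np.float64(55.6)), (12, np.float64(55.2))]
-20 [(13, np.float64(57.0)), (10, np.float64(55.6))]
0 [(12, np.float64(56.2)), (20, np.float64(54.9))]
20 [(21, np.float64(55.3)), (21, np.float64(55.1))]
40 [(30, np.float64(55.2)), (46, np.float64(55.3))]
60 [(35, np.float64(56.3)), (36, np.float64(56.2))]
80 [(54, np.float64(55.8)), (35, np.float64(47.6))]
```

View pics/s4.png

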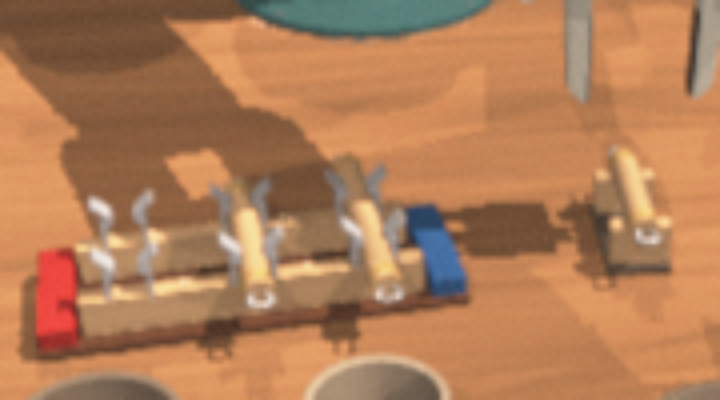

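The long tool is fully home: its height is the same all along, level with the medium one (at (375,245) in the crop). Next the short tool, at (630,185).

Emit:
send_rows(
  plan=[
    [-0.5,[0,0,0.6],[0,0,0]],
    [-0.5,[0,0,1.2],[0,0,0]],
    [-0.5,[0,0,1.8],[0,0,0]],
    [-0.5,[0,0,2.47],[0,0,0]],
    [-0.5,[0,0,2.47],[0,0,0]],
  ],
)

```text
t: 10.15
tcp_pos: [504.0, 152.8, 33.3]
orientation: [0.023, 1.0, -0.001, -0.003]
contact_force: [-1.0, -0.1, -1.5]
gripper_width: 69.5
grasp_force: 0.0
```

Emit:
send_rows(
  plan=[
    [1,[0,0,0],[0,0,0]],
    [1,[0,0,0],[0,0,0]],
    [1,[0,0,0],[0,0,0]],
    [1,[0,0,0],[0,0,0]],
    [1,[0,0,0],[0,0,0]],
  ],
)

```text
t: 10.57
tcp_pos: [506.8, 153.7, 39.2]
orientation: [0.023, 1.0, 0.0, 0.001]
contact_force: [0.3, -0.6, -0.4]
gripper_width: 41.1
grasp_force: 0.0
```

Emit:
send_rows(
  plan=[
    [1,[0,0,0],[0,0,0]],
    [1,[0,0,0],[0,0,0]],
    [1,[0,0,0],[0,0,0]],
    [1,[0,0,0],[0,0,0]],
    [1,[0,0,0],[0,0,0]],
  ],
)

```text
t: 10.98
tcp_pos: [506.4, 153.7, 38.2]
orientation: [0.023, 1.0, 0.0, 0.0]
contact_force: [-0.9, 0.4, 0.9]
gripper_width: 18.4
grasp_force: 60.0
```

Emit:
send_rows(
  plan=[
    [1,[0,0,0],[0,0,0]],
    [1,[0,0,-0.5],[0,0,0]],
    [1,[0,0,-1.2],[0,0,0]],
    [1,[0,0,-2.0],[0,0,0]],
    [1,[0,0,-2.5],[0,0,0]],
  ],
)

```text
t: 11.4
tcp_pos: [506.7, 153.7, 140.9]
orientation: [0.023, 1.0, 0.0, 0.001]
contact_force: [0.6, 0.1, -0.2]
gripper_width: 18.8
grasp_force: 60.0
```

```bash
python3 - <<'E'
from h import *
y=3.246
chain([(515,30,145,3.15),(530,-90,145,3.2),(545.5,-196,145,y),(545.5,-196,97,y)])
E
```

```text
t 11.4 tcp [506.7 153.7 140.9] yaw 3.096 grip 18.8 60.0 F [ 0.6  0.1 -0.2]
[-0.35, -3.08, -0.1] [0.0, 0.02, -0.62]
[-0.35, -3.0, 0.0] [0.0, 0.0, -0.57]
[-0.23, -2.67, 0.0] [0.0, 0.0, -0.53]
[0.0, 0.0, 1.2] [0.0, 0.0, 0.0]
```

Emit:
send_rows(
  plan=[
    [1,[-0.1,-0.75,0],[0,0,-0.15]],
    [1,[-0.2,-1.5,-0.05],[0,0,-0.3]],
    [1,[-0.3,-2.3,-0.1],[0,0,-0.45]],
    [1,[-0.35,-3.08,-0.1],[0,0,-0.62]],
    [1,[-0.35,-3.08,-0.1],[0,0,-0.62]],
  ],
)

```text
t: 11.82
tcp_pos: [514.6, 26.0, 142.0]
orientation: [-0.003, 1.0, -0.001, 0.0]
contact_force: [-0.2, 0.2, -0.5]
gripper_width: 18.3
grasp_force: 60.0
```

Emit:
send_rows(
  plan=[
    [1,[-0.1,-0.75,0],[0,0,-0.15]],
    [1,[-0.2,-1.5,0],[0,0,-0.3]],
    [1,[-0.3,-2.3,0],[0,0,-0.45]],
    [1,[-0.35,-3.0,0],[0,0,-0.57]],
    [1,[-0.35,-3.0,0],[0,0,-0.57]],
  ],
)

```text
t: 12.23
tcp_pos: [529.7, -93.4, 141.7]
orientation: [-0.028, 1.0, -0.0, -0.0]
contact_force: [0.6, 0.1, -0.7]
gripper_width: 18.4
grasp_force: 60.0
```

Emit:
send_rows(
  plan=[
    [1,[-0.06,-0.65,0],[0,0,-0.13]],
    [1,[-0.12,-1.3,0],[0,0,-0.26]],
    [1,[-0.18,-2.0,0],[0,0,-0.4]],
    [1,[-0.23,-2.67,0],[0,0,-0.53]],
    [1,[-0.23,-2.67,0],[0,0,-0.53]],
  ],
)

```text
t: 12.65
tcp_pos: [545.3, -198.9, 141.6]
orientation: [-0.051, 0.999, -0.0, -0.0]
contact_force: [0.9, 0.4, -0.5]
gripper_width: 18.7
grasp_force: 60.0
```

Emit:
send_rows(
  plan=[
    [1,[0,0,0.3],[0,0,0]],
    [1,[0,0,0.6],[0,0,0]],
    [1,[0,0,1.0],[0,0,0]],
    [1,[0,0,1.2],[0,0,0]],
    [1,[0,0,1.2],[0,0,0]],
  ],
)

```text
t: 13.07
tcp_pos: [543.9, -194.6, 91.0]
orientation: [-0.053, 0.999, 0.001, -0.002]
contact_force: [0.3, 0.8, -0.1]
gripper_width: 18.3
grasp_force: 60.0
```

```bash
python3 - <<'E'
from h import *
y=3.246
chain([(545.5,-196,60,y),(545.5,-196,41,y)])
im,d,P=cloud("scene");print(axis(P,np.array([545,-196]),80,90,126))
cv2.imwrite("pics/s5.png",cv2.resize(im[150:230,130:260],None,fx=6,fy=6)[...,::-1])
E
```

```text
t 13.07 tcp [ 543.9 -194.6   91. ] yaw -3.036 grip 18.3 60.0 F [ 0.3  0.8 -0.1]
[-0.04, -0.04, 0.78] [0.02, -0.04, 0.01]
[0.0, 0.0, 0.47] [0.0, 0.0, 0.0]
{'n': 212, 'mid': array([ 552.4, -194.5]), 'L': 109, 'ang': 0.115, 'z': array([100.6, 114.2])}
```

View pics/s5.png

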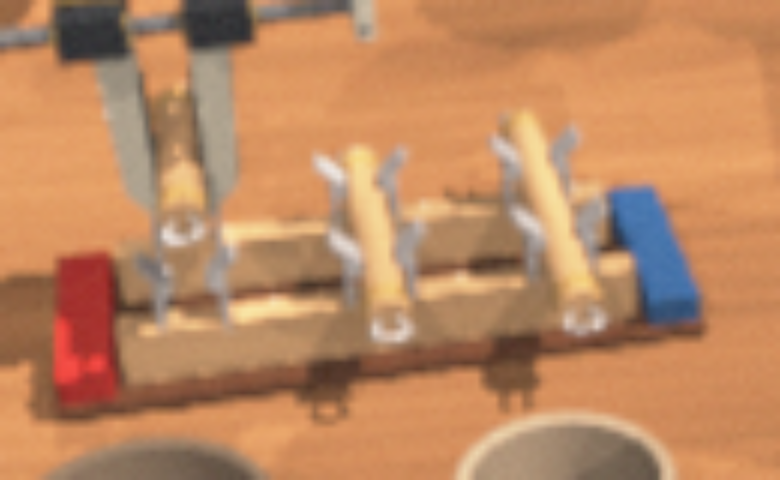

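The short tool hangs in line above the red-side clips (crop (180,200)). I'll lower and press.

Emit:
send_rows(
  plan=[
    [1,[-0.02,-0.03,0.2],[0,0,0]],
    [1,[-0.02,-0.03,0.4],[0,0,0]],
    [1,[-0.02,-0.03,0.6],[0,0,0]],
    [1,[-0.02,-0.03,0.75],[0,0,0]],
    [1,[-0.02,-0.03,0.8],[0,0,0]],
  ],
)

```text
t: 13.53
tcp_pos: [545.6, -196.8, 60.9]
orientation: [-0.052, 0.999, 0.0, -0.001]
contact_force: [-2.3, 4.7, 7.9]
gripper_width: 18.8
grasp_force: 60.0
```

Emit:
send_rows(
  plan=[
    [1,[0,0,0.1],[0,0,0]],
    [1,[0,0,0.2],[0,0,0]],
    [1,[0,0,0.3],[0,0,0]],
    [1,[0,0,0.4],[0,0,0]],
    [1,[0,0,0.5],[0,0,0]],
  ],
)

```text
t: 13.95
tcp_pos: [546.3, -196.9, 42.6]
orientation: [-0.052, 0.999, 0.0, 0.0]
contact_force: [-20.9, 12.3, 70.0]
gripper_width: 18.9
grasp_force: 60.0
```

Emit:
send_rows(
  plan=[
    [1,[0,0,0],[0,0,0]],
    [1,[0,0,0],[0,0,0]],
    [1,[0,0,0],[0,0,0]],
    [1,[0,0,0],[0,0,0]],
    [1,[0,0,0],[0,0,0]],
  ],
)

```text
t: 14.37
tcp_pos: [546.3, -196.9, 43.0]
orientation: [-0.052, 0.999, 0.0, 0.0]
contact_force: [-3.9, 4.9, 12.0]
gripper_width: 18.6
grasp_force: 60.0
```

The forces match those of the first tool. Releasing, lifting and backing off toward the robot.

Emit:
send_rows(
  plan=[
    [0.1,[0,0,0],[0,0,0]],
    [0.1,[0,0,0],[0,0,0]],
    [0.1,[0,0,0],[0,0,0]],
    [0.1,[0,0,0],[0,0,0]],
    [0.1,[0,0,0],[0,0,0]],
  ],
)

```text
t: 14.78
tcp_pos: [545.8, -197.2, 41.8]
orientation: [-0.052, 0.999, 0.0, -0.0]
contact_force: [0.0, -0.2, 0.2]
gripper_width: 41.2
grasp_force: 0.0
```

Emit:
send_rows(
  plan=[
    [0.1,[0,0,-0.4],[0,0,0]],
    [0.1,[0,0,-1.0],[0,0,0]],
    [0.1,[0,0,-1.7],[0,0,0]],
    [0.1,[0,0,-2.4],[0,0,0]],
    [0.1,[0,0,-3.0],[0,0,0]],
  ],
)

```text
t: 15.2
tcp_pos: [546.0, -197.2, 163.9]
orientation: [-0.052, 0.999, -0.0, 0.0]
contact_force: [-0.3, -0.2, 0.0]
gripper_width: 41.6
grasp_force: 0.0
```

Emit:
send_rows(
  plan=[
    [0.1,[0.6,-0.4,0],[0,0,0]],
    [0.1,[1.2,-0.8,0],[0,0,0]],
    [0.1,[1.8,-1.4,0],[0,0,0]],
    [0.1,[2.5,-2.0,0],[0,0,0]],
    [0.1,[2.5,-2.0,0],[0,0,0]],
  ],
)

```text
t: 15.62
tcp_pos: [451.7, -290.3, 162.1]
orientation: [-0.051, 0.999, -0.001, -0.0]
contact_force: [0.3, 0.1, -0.4]
gripper_width: 42.1
grasp_force: 0.0
```

```bash
python3 - <<'E'
from h import *
chain([])
im,d,P=cloud("scene")
C=((529,-37),(537,-116),(546,-196))
for c in C: print(axis(P,np.array(c),28,49,62,14))
for k in range(-8,9,2):
    o=[]
    for c in C:
        m=np.hypot(P[...,0]-c[0]-k*10*.995,P[...,1]-c[1]-k*1.04)<7
        o.append(float(np.round(np.nanmax(P[m][:,2]),1)) if m.any() else None)
    print(k*10,o)
cv2.imwrite("pics/s6.png",cv2.resize(im[150:230,130:260],None,fx=6,fy=6)[...,::-1])
im,d,P=cloud("top")
for c,r in((C[0],105),(C[1],90),(C[2],75)): print("top",axis(P,np.array(c)-[2,0],r,42,62,13))
E
```

```text
t 15.62 tcp [ 451.7 -290.3  162.1] yaw -3.04 grip 42.1 0.0 F [ 0.3  0.1 -0.4]
{'n': 73, 'mid': array([530. , -38.5]), 'L': 53, 'ang': 0.145, 'z': array([53.4, 55.6])}
{'n': 77, 'mid': array([ 537.3, -117.5]), 'L': 53, 'ang': 0.193, 'z': array([53.7, 56.1])}
{'n': 80, 'mid': array([ 545.9, -197.1]), 'L': 52, 'ang': 0.108, 'z': array([53.9, 56.3])}
-80 [55.5, 46.0, 453.0]
-60 [55.9, 55.6, 269.1]
-40 [55.1, 55.9, 56.5]
-20 [55.6, 56.0, 55.4]
0 [56.0, 55.6, 55.3]
20 [55.6, 55.8, 55.5]
40 [56.1, 55.6, 55.5]
60 [56.6, 55.6, 48.1]
80 [55.4, 47.8, 1.0]
top {'n': 1, 'mid': array([561.8, -77.2]), 'L': 0, 'ang': 0.0, 'z': array([43.2, 43.2])}
top {'n': 182, 'mid': array([ 537.5, -115.9]), 'L': 177, 'ang': -1.46, 'z': array([53.7, 57.5])}
top {'n': 269, 'mid': array([ 544.8, -194. ]), 'L': 124, 'ang': 0.098, 'z': array([54. , 59.6])}
```

View pics/s6.png

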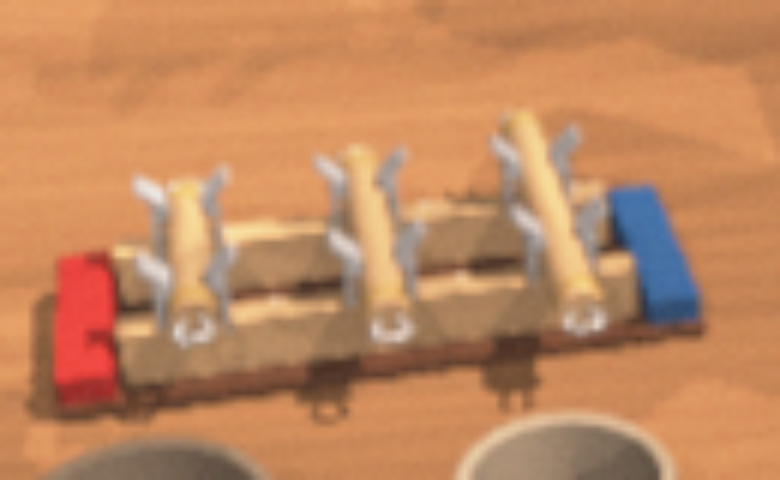

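All three tools are level and home: short next to red (190,245), medium (375,230), long next to blue (550,210). Handing in.

```bash
python3 -c "
from bench import workorder;print(workorder.sign_off())"
```

```text
the job is handed in; nothing more can be done
None
```

The job is handed in: the last pictures show the short tool clipped next to red, the medium one still in the middle and the long one next to blue, all level at seat height, and the arm never went near the pots; sign-off gave no verdict.

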